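# Add a slotted mass to a weight hanger

### The job

Press the red release button of the blue weight case so that its lid springs fully open, and take out the slotted brass mass. Slide it sideways onto the stem of the weight hanger so that it lies flat and fully home on top of the green steel mass already there, with its slot turned to the opposite side from the green mass's slot. Go gently: the hanger is not fastened and must stay standing where it is, the green mass must stay home on its stem, and the bottles, petri dish and tape roll must be left alone.

Things in the scene. Friction and masses are not known exactly. Their poses are not given: they have to be found in the camera images.
- case: blue weight case, fixed to the bench; it and the hanger may stand on either side. From x = -112 to +72 mm along its x, 124 mm wide along y, 47 mm high shut. Origin: below the nest centre, at bench height. +x is the hinge side, the button is at -x. Walls 37 mm high stand 3 mm from the brass mass at +x and -x and at the corners: it can be gripped only along the case's y, through two finger channels
- case_nest (a point): centre of the nest block's top (62 x 46 mm, 22 mm above the bench), on which the brass mass lies. Beside it at +y and -y are the finger channels, 35 mm wide in x, open at the case's sides and top, floor 6 mm above the bench. A rib on the block, 7 mm wide and 8 mm high, stands in the mass's slot: lift the mass straight up 18 mm before moving it sideways
- release_top (a point): centre of the top of the red round release button (28 mm diameter, in a black round housing 44 mm across), 88 mm in front (-x of the case) of the nest centre, 42 mm above the bench; pressed straight down
- release (a joint): travel of the release button in m: 0 up, 0.006 fully down (about 5 N); the bolt lets go of the lid at about 4 mm
- case_lid (a joint): lid angle in rad: 0 shut and bolted, 2.0 open at its stop. Once unbolted a spring opens it in about a second and holds it open. The hinge runs along the case's y, 66 mm behind (+x) the nest centre, 40 mm above the bench; the lid reaches 112 mm from it
- brass_mass: brass disc 56 mm in diameter, 14 mm thick, about 0.25 kg. Origin: disc centre on its underside, z up. A slot 11 mm wide (17 at the rim) runs from the rim at +x to x = -4 mm. It lies in the case with the slot towards the case's +y, just where a finger must grip: to free the slot's mouth, set it down on the bench and grip it again across the slot (along its own y)
- brass_mouth (a point): middle of the slot's mouth on the brass mass's rim: 28 mm from the disc centre along the mass's +x, at half thickness. The bench midway between case and hanger (straight ahead of the robot, 0.5 m out) is always free to set the mass down
- hanger: weight hanger, loose, about 1.5 kg; slides or tips if pushed at the stem with over about 7 N. Dark round foot 110 mm in diameter, 18 mm high; column; pan 40 mm in diameter, its top 48 mm above the bench; stem 8 mm in diameter up to 84 mm; then a dark cap 18 mm in diameter up to 92 mm, too wide for the slots: masses go on only sideways under it. Origin: on the stem axis, at bench height
- hanger_stem (a point): point on the stem axis at the steel mass's top, 60 mm above the bench; the brass mass's origin belongs here. 24 mm of bare stem are left between here and the cap. Slide the brass mass on a few mm above the steel one (dragging would push that off) until its slot bottom touches the stem, then lower it
- steel_mass: green-painted steel slotted mass on the hanger's pan: disc 48 mm in diameter, 12 mm thick, loose, its slot 11 mm wide points along its +x, to any side. Origin: disc centre on its underside, 48 mm above the bench
- steel_mouth (a point): middle of the slot's mouth on the steel mass's rim: 24 mm from its centre along its +x, at half thickness
- bottle_amber: brown bottle with black cap, 56 mm in diameter, 105 mm high, a bystander; origin at its foot
- bottle_white: white bottle with blue cap, 48 mm in diameter, 90 mm high, a bystander; origin at its foot
- petri_dish: petri dish, 58 mm in diameter, 15 mm high, a bystander; origin at its foot
- tape_roll: roll of beige tape lying flat, 98 mm in diameter, 25 mm high, a bystander; origin at its foot
Not all that is in view belongs to the job. Of the things shaped like the steel_mass, the green one is meant.

How it is judged:
By the outcome, as a careful person would: the job done as asked, in the order asked, and still so for the second after the job is handed in, with the robot touching nothing.
It also fails if it takes over 64 s, if anything falls off the work surface, if the arm or the gripper's body presses on something with over 40 N, if the wrist force passes 120 N, or if a joint passes its speed limit or range.

### The arm

A 7-joint arm with a two-finger parallel gripper is mounted at the origin on a cart in front of the work surface, level with it; the furniture and walls round the work are solid. World frame = base frame: x ahead of the robot, y to its left, z up, the work surface at z = 0. Lengths are in m, angles in rad, forces in N, time in s.
With the tool pointing down it reaches from about 0.425 to 0.925 m from the base axis. Payload 6.8 kg.
Tool frame: the origin (TCP) lies on the front face of the gripper's body, between the roots of the fingers; the fingertips stand 73 mm ahead of it and the grasp point (between the pads) lies 54 mm ahead of it (env.nose_length is the distance from the TCP to the fingertips, in m); z points along the fingers, y is the direction in which the jaws open and shut (so a half turn about z gives the same grasp; the last joint's range is limited). The gripper opens to 85 mm and grips with 20 to 120 N. Pads are 22 mm wide; open, the fingers measure 114 mm over their backs; the gripper's body (76 mm by 85 mm) begins 54 mm behind the grasp point. The pads swing forward as they close: fully open they stand 13 mm farther back than shut.
Start: joints at [-1.381, 0.477, 0.022, 1.555, -0.011, 1.109, -0.083], TCP at [0.198, 0.645, 0.304] pointing down, gripper open.
Joint ranges: [-2.96, 2.96], [-0.34, 2.1], [-1.41, 1.46], [0.24, 2.44], [-1.37, 4.51], [0.17, 1.92], [-2.96, 2.96]. Speed limits (rad/s): [2.39, 2.39, 3.14, 3.14, 3.14, 3.14, 3.14].

### API

Orientations are given as a unit quaternion [w, x, y, z].
In Python, from cell import env, kin, camera, calibration, job gives the robot as it stands. The module is installed in compiled form; this text tells all that it offers. Calls block until the motion is done:
- env.reach(position, orientation): joint-space move of the TCP to a pose.
- env.movel(position, velocity=0.15, rot=None, stop_force=None): straight line of the TCP; rot=None keeps the orientation; velocity is the mean speed in m/s. With stop_force (N) it stops when the force on the tool has changed by that much, and returns True; else False.
- env.goto_joints(angles): joint-space move.
- env.grip(opening, f_grip=None): finger opening in m; f_grip is the grip in N (None keeps the last); returns when the fingers have stopped.
- env.dwell(seconds).
- kin.inverse_kinematics(position, orientation): joint angles nearest the present ones, or None.
- env.get_state(): the state.
- camera(name): name is "scene" or "top"; returns (picture, depth): 480x640x3 uint8, blue, green, red; 480x640 float32, m along the optical axis (not along the pixel's ray), 0 where there is no reading.
- calibration(name): a dict with "fx", "fy", "cx", "cy" (pixels), "k1" (the pictures are not rectified: a ray, as slopes to the right and down, at radius r is drawn at 1 + k1 r^2 times it, then the intrinsics apply), "rvec" (rotation vector, rad) and "tvec" (3), from world to camera coordinates, as OpenCV has them. Camera axes: x right, y down, z forward; pixel columns grow to the right and rows downward; lengths in m; the calibration is good to about 2 mm. A picture is of the moment at which its call begins. calibration takes no time and is no camera call.
A pose or a line that the arm cannot do raises env.PlanningError and nothing moves.
- job.job_done(): hands the job in, once; it reports no verdict.
The state is a dict: "time": time; "qpos": joint angles; "joint_velocities": joint speeds; "joint_torque": joint torques, N m; "tcp_pos": TCP position; "orientation": TCP orientation; "force": force on the tool from outside, world axes, zero at the start; "torque": the same for the moment, N m; "opening": finger opening in m.
Only numpy, scipy, OpenCV 4.12 (cv2) and the standard library are available. Lean on these libraries where they do the work, as an engineer would, in place of code of your own. Each camera call takes 0.05 s, during which the arm holds its last target.

## Working session

There is one attempt and no reset: what is moved stays moved. The work goes in short steps, each a Python script; the robot and the scene stay as the last script left them, time stands still between calls to the robot, and variables do not carry over. Pictures are saved under pics/ and viewed, and the job is handed in when it is done.

```bash
mkdir -p pics
cat > h.py <<'E'
import numpy as np, cv2
from cell import env, kin, camera, calibration, job
from scipy.spatial.transform import Rotation as R
def cal(n):
    c=calibration(n); Rm=cv2.Rodrigues(np.array(c['rvec'],float))[0]; t=np.array(c['tvec'],float).ravel(); return c,Rm,t
def cloud(n,depth):
    c,Rm,t=cal(n); K=np.array([[c['fx'],0,c['cx']],[0,c['fy'],c['cy']],[0,0,1]])
    v,u=np.mgrid[0:480,0:640]
    p=cv2.undistortPoints(np.stack([u.ravel(),v.ravel()],1).astype(np.float64)[:,None],K,np.array([c['k1'],0,0,0],float))[:,0]
    z=depth.ravel().astype(float); P=np.stack([p[:,0]*z,p[:,1]*z,z],1)
    W=(P-t)@Rm; W[z==0]=np.nan
    return W.reshape(480,640,3)
def shot(n,tag):
    im,d=camera(n); cv2.imwrite(f'pics/{tag}.png',im); np.save(f'pics/{tag}.npy',d); return im,d
def down(yaw): # tool pointing down; jaw axis (tool y) at world angle yaw
    y=np.array([np.cos(yaw),np.sin(yaw),0]); z=np.array([0,0,-1.]); x=np.cross(y,z)
    q=R.from_matrix(np.stack([x,y,z],1)).as_quat(); return np.array([q[3],q[0],q[1],q[2]])
E
python3 - <<'E'
from h import *
for n in('scene','top'):
    im,d=shot(n,n+'0'); c,Rm,t=cal(n); print(n,-Rm.T@t,Rm[2],c['fx'])
s=env.get_state();print(s['time'],s['force'],s['opening'],env.nose_length)
E
```

```text
scene [-0.11196755 -0.82960422  1.08530949] [ 0.44427241  0.54982452 -0.7073295 ] 522.0300877533325
top [ 0.2707793  -0.01103225  1.55813163] [ 0.17658372  0.00201183 -0.98428357] 609.4797752518094
0.1 [-0.10856649 -0.15164597 -0.13372441] 0.08516776149549474 0.0726
```

View pics/scene0.png

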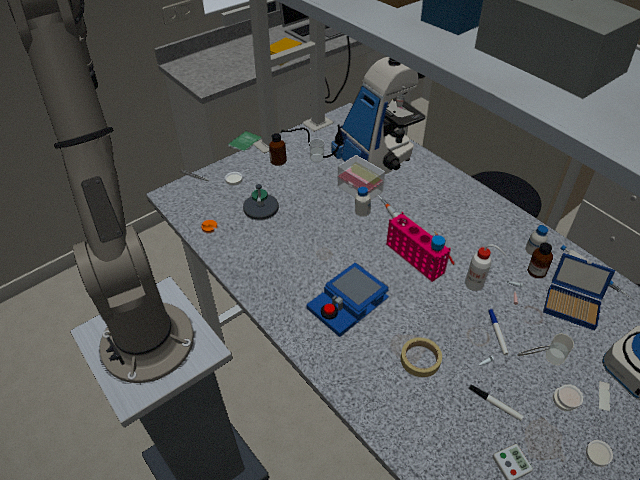

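View pics/top0.png

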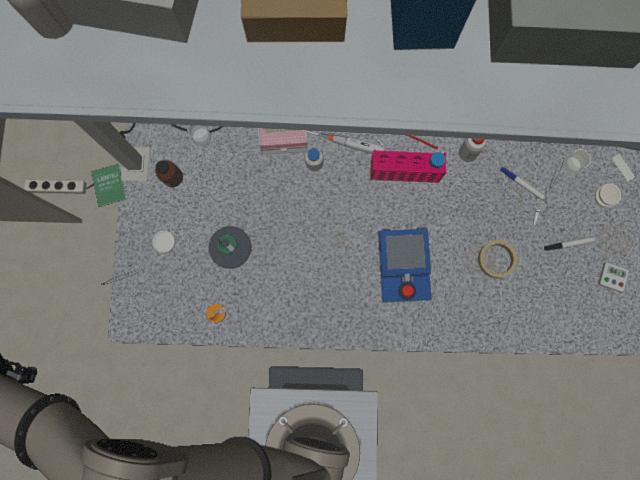

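Run:
```python
from h import *
t=cv2.imread('pics/top0.png'); s=cv2.imread('pics/scene0.png')
a=cv2.resize(t[215:280,195:265],None,fx=5.6,fy=5.6,interpolation=cv2.INTER_CUBIC)
b=cv2.resize(t[220:310,370:440],None,fx=5.6,fy=5.6,interpolation=cv2.INTER_CUBIC)
c=cv2.resize(s[175:225,235:285],None,fx=8,fy=8,interpolation=cv2.INTER_CUBIC)
H=max(x.shape[0] for x in(a,b)); 
o=np.zeros((H,800,3),np.uint8); o[:a.shape[0],:a.shape[1]]=a; o[:b.shape[0],400:400+b.shape[1]]=b
cv2.imwrite('pics/z1.png',o); cv2.imwrite('pics/z2.png',c)
W=cloud('top',np.load('pics/top0.npy')); hsv=cv2.cvtColor(t,cv2.COLOR_BGR2HSV).astype(int)
def box(m,r0,r1,c0,c1):
    k=np.zeros_like(m); k[r0:r1,c0:c1]=m[r0:r1,c0:c1]; return k
blue=box((abs(hsv[...,0]-110)<14)&(hsv[...,1]>120),215,310,370,440)
red=box(((hsv[...,0]<8)|(hsv[...,0]>172))&(hsv[...,1]>140),270,310,390,425)
grn=box((abs(hsv[...,0]-75)<20)&(hsv[...,1]>60),225,262,205,250)
for n,m in(('blue',blue),('red',red),('grn',grn)):
    P=W[m];P=P[~np.isnan(P[:,0])]; print(n,m.sum(),np.round(np.nanmean(P,0),4),np.round(np.nanmedian(P,0),4),np.round(P.min(0),3),np.round(P.max(0),3))
    print(cv2.minAreaRect((P[:,:2]*1000).astype(np.float32)))
# foot
lo=W[215:275,200:260].reshape(-1,3); z=lo[:,2]
f=lo[(z>.012)&(z<.024)]; (c0,r0)=cv2.minEnclosingCircle((f[:,:2]*1000).astype(np.float32)); print('foot',c0,r0,len(f))
for zz in (.092,.060): 
    p=lo[abs(z-zz)<.005]; print(zz,len(p),p.mean(0) if len(p) else 0)
```

```text
blue 1731 [ 0.4494 -0.2222  0.0332] [ 0.4381 -0.2124  0.0307] [ 0.373 -0.291  0.001] [ 0.556 -0.157  0.057]
((464.27276611328125, -224.0030975341797), (177.35702514648438, 123.60047912597656), 4.881130218505859)
red 99 [ 0.3998 -0.2295  0.0415] [ 0.4    -0.2296  0.0418] [ 0.387 -0.242  0.031] [ 0.413 -0.216  0.052]
((400.22796630859375, -228.868408203125), (26.35186004638672, 26.22429084777832), 89.2053451538086)
grn 192 [0.5025 0.2243 0.0591] [0.5037 0.224  0.0595] [0.478 0.2   0.016] [0.531 0.256 0.092]
((504.83087158203125, 227.06517028808594), (51.17230987548828, 45.827293395996094), 48.659210205078125)
foot (495.77618408203125, 232.908203125) 65.83680725097656 997
0.092 38 [0.50086905 0.22310128 0.09153867]
0.06 182 [0.50192055 0.22365961 0.05976402]
```

View pics/z1.png

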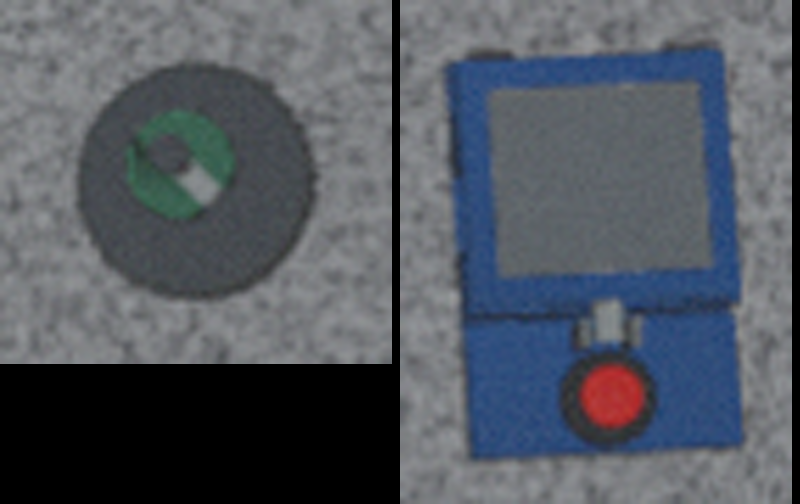

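View pics/z2.png

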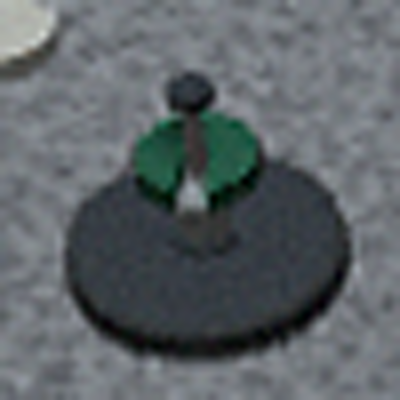

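```bash
cat > fit.py <<'E'
from h import *
from scipy.optimize import minimize
def proj(n,P):
    c,Rm,t=cal(n); K=np.array([[c['fx'],0,c['cx']],[0,c['fy'],c['cy']],[0,0,1]])
    return cv2.projectPoints(np.asarray(P,float),Rm,t,K,np.array([c['k1'],0,0,0],float))[0][:,0]
S=8 # supersample
def fill(n,polys,r):  # polys list of 3D pts; r=(r0,r1,c0,c1); returns coverage image
    r0,r1,c0,c1=r; m=np.zeros(((r1-r0)*S,(c1-c0)*S),np.uint8)
    for P in polys:
        u=(proj(n,P)-[c0,r0]+.5)*S-.5
        cv2.fillPoly(m,[np.round(u*16).astype(np.int32)],1,shift=4)
    return cv2.resize(m.astype(np.float32),(c1-c0,r1-r0),interpolation=cv2.INTER_AREA)
def disc(x,y,z,yaw,rad,w,wm,bot,rim=None):
    # slotted disc outline: slot along +x to x=bot
    a0=np.arcsin(min(1,wm/2/rad)); a=np.linspace(a0,2*np.pi-a0,80)
    P=np.stack([rad*np.cos(a),rad*np.sin(a)],1)
    th=np.linspace(-np.pi/2,-3*np.pi/2,16); cx=bot+w/2
    arc=np.stack([cx+w/2*np.cos(th),w/2*np.sin(th)],1)
    xi=rad-6 if wm>w else rad-.5
    P=np.vstack([P,[[xi/1,-w/2]],arc,[[xi,w/2]]])
    if rad<1: P=np.vstack([np.stack([rad*np.cos(a),rad*np.sin(a)],1),[[rad-.006,-w/2]],arc,[[rad-.006,w/2]]])
    c,s=np.cos(yaw),np.sin(yaw); Q=P@np.array([[c,s],[-s,c]])+[x,y]
    return np.column_stack([Q,np.full(len(Q),z)])
def circ(x,y,z,rad):
    a=np.linspace(0,2*np.pi,60); return np.stack([x+rad*np.cos(a),y+rad*np.sin(a),0*a+z],1)
E
python3 - <<'E'
from fit import *
t=cv2.imread('pics/top0.png'); W=cloud('top',np.load('pics/top0.npy'))
hsv=cv2.cvtColor(t,cv2.COLOR_BGR2HSV).astype(int)
# case: lid points
sub=np.zeros((480,640),bool); sub[215:285,370:440]=1
m=sub&(W[...,2]>.041)&(W[...,2]<.054); m[275:]=0
print(np.nanmedian(W[m][:,2])); 
k=m.astype(np.uint8); k=cv2.morphologyEx(k,cv2.MORPH_OPEN,np.ones((7,7),np.uint8))
P=W[k>0]; print(k.sum(),cv2.minAreaRect((P[:,:2]*1000).astype(np.float32)),P[:,:2].mean(0))
# colour fit of whole case silhouette via ray-plane: gray panel
# IoU fit of case silhouette (lid top + base front)
r=(215,315,365,445); r0,r1,c0,c1=r
bg=((abs(hsv[...,0]-110)<14)&(hsv[...,1]>100)&(hsv[...,2]>60))[r0:r1,c0:c1].astype(np.uint8)
h=cv2.findContours(bg,cv2.RETR_EXTERNAL,cv2.CHAIN_APPROX_NONE)[0]; mm=np.zeros_like(bg); cv2.drawContours(mm,[max(h,key=len)],-1,1,-1)
def box(p,x0,x1,z0,z1):
    x,y,a=p; c,s=np.cos(a),np.sin(a); Q=[]
    for z in(z0,z1):
        for X,Y in((x0,-.062),(x1,-.062),(x1,.062),(x0,.062)): Q.append([x+c*X-s*Y,y+s*X+c*Y,z])
    return np.array(Q)
def sil(n,p,r,parts):
    polys=[]
    for x0,x1,z0,z1 in parts:
        Q=box(p,x0,x1,z0,z1); u=proj(n,Q).astype(np.float32); polys.append(Q[cv2.convexHull(u,returnPoints=False)[:,0]])
    return fill(n,polys,r)
best=None
for zb in (.03,.037):
  parts=[(-.046,.066,0,.047),(-.112,.072,0,zb)]
  f=lambda q:abs(sil('top',np.array(q)*[.001,.001,.01],r,parts)-mm).sum()
  o=minimize(f,[488,-224,5],method='Nelder-Mead',options=dict(initial_simplex=[[488,-224,5],[495,-224,5],[488,-217,5],[488,-224,8]]))
  print(zb,o.x,o.fun,mm.sum())
# steel mass
r=(215,280,195,265); r0,r1,c0,c1=r
g=((abs(hsv[...,0]-75)<22)&(hsv[...,1]>70))[r0:r1,c0:c1].astype(float)
def fs(q):
    x,y,a=np.array(q)*[.001,.001,.01]
    md=fill('top',[disc(x,y,.060,a,.024,.011,.011,-.004)],r)
    cap=np.maximum(fill('top',[circ(x,y,.088,.0095)],r),fill('top',[circ(x,y,.092,.0095)],r))
    return (abs(md-g)*(cap<.2)).sum()
best=[]
for a in np.radians(np.arange(0,360,30))*100:
  o=minimize(fs,[502,224,a],method='Nelder-Mead',options=dict(initial_simplex=[[502,224,a],[507,224,a],[502,229,a],[502,224,a+25]]))
  best.append((o.fun,*o.x[:2],np.degrees(o.x[2]/100)%360))
for b in sorted(best)[:4]: print(b,g.sum())
E
```

```text
0.04822097794091848
502 ((495.5489807128906, -210.10800170898438), (109.86213684082031, 99.31668090820312), 4.5626540184021) [ 0.49049778 -0.19907337]
0.03 [ 488.04536963 -224.76789774    6.72890153] 566.828125 3154
0.037 [ 485.65140142 -223.89373612    6.96651788] 605.5625 3154Traceback (most recent call last):
  File "<stdin>", line 41, in <module>
    res = _minimize_neldermead(fun, x0, args, callback, bounds=bounds,
                               **options)
    fxc = func(xc)
    fx = function(np.copy(x), *(wrapper_args + args))
  File "<stdin>", line 36, in fs
  File "fit.py", line 10, in fill
    u=(proj(n,P)-[c0,r0]+.5)*S-.5
       ~~~~^^^^^
  File "fit.py", line 4, in proj
    c,Rm,t=cal(n); K=np.array([[c['fx'],0,c['cx']],[0,c['fy'],c['cy']],[0,0,1]])
           ~~~^^^
  File "h.py", line 5, in cal
    c=calibration(n); Rm=cv2.Rodrigues(np.array(c['rvec'],float))[0]; t=np.array(c['tvec'],float).ravel(); return c,Rm,t
ValueError: time passes only in moves, steps and waits
```

```bash
sed -i 's/^def cal(n):/import functools\n@functools.lru_cache(None)\ndef cal(n):/' h.py
cat >> fit.py <<'E'
def fit_steel(im,x0=(502,224)):
    hsv=cv2.cvtColor(im,cv2.COLOR_BGR2HSV).astype(int)
    r=(215,280,195,265); r0,r1,c0,c1=r
    g=((abs(hsv[...,0]-75)<22)&(hsv[...,1]>70))[r0:r1,c0:c1].astype(float)
    def fs(q):
        x,y,a=np.array(q)*[.001,.001,.01]
        md=fill('top',[disc(x,y,.060,a,.024,.011,.011,-.004)],r)
        cap=np.maximum(fill('top',[circ(x,y,.088,.0095)],r),fill('top',[circ(x,y,.092,.0095)],r))
        return (abs(md-g)*(cap<.2)).sum()
    best=[]; X,Y=x0
    for a in np.radians(np.arange(0,360,45))*100:
        o=minimize(fs,[X,Y,a],method='Nelder-Mead',options=dict(initial_simplex=[[X,Y,a],[X+5,Y,a],[X,Y+5,a],[X,Y,a+25]]))
        best.append((o.fun,*o.x[:2],np.degrees(o.x[2]/100)%360))
    return sorted(best),g.sum()
E
python3 - <<'E'
from fit import *
t=cv2.imread('pics/top0.png')
b,g=fit_steel(t)
for x in b[:3]: print(x,g)
o=t.copy()
def draw(P,col):
    u=proj('top',P); 
    for a in u: cv2.circle(big,(int((a[0]-365+.5)*5.5),int((a[1]-215+.5)*5.5)),2,col,-1)
big=cv2.resize(t[215:315,365:445],None,fx=5.5,fy=5.5,interpolation=cv2.INTER_CUBIC)
def line(p,x0,y0,x1,y1,z,col):
    x,y,a=p;c,s=np.cos(a),np.sin(a);k=np.linspace(0,1,40)[:,None]
    L=np.array([x0,y0])*(1-k)+np.array([x1,y1])*k
    draw(np.column_stack([x+c*L[:,0]-s*L[:,1],y+s*L[:,0]+c*L[:,1],0*k[:,0]+z]),col)
p=(.4880,-.2247,.0525)
for z,x0,x1,col in((.047,-.046,.066,(0,255,255)),(.03,-.112,.072,(0,255,0)),(0,-.112,.072,(255,0,255))):
    line(p,x0,-.062,x0,.062,z,col);line(p,x1,-.062,x1,.062,z,col);line(p,x0,-.062,x1,-.062,z,col);line(p,x0,.062,x1,.062,z,col)
cv2.imwrite('pics/ov.png',big)
# edge-based yaw: pixel lines to world
W=cloud('top',np.load('pics/top0.npy'))
for v in range(240,275,8): print(np.round(W[v,375:440:8,2]*1000).astype(int))
E
```

```text
(np.float64(27.59375), np.float64(500.91845898249164), np.float64(223.18328258675353), np.float64(228.340447553152)) 180.0
(np.float64(27.890625), np.float64(500.9593175750731), np.float64(223.39807172963896), np.float64(228.1641270579748)) 180.0
(np.float64(27.921875), np.float64(501.16222928774823), np.float64(223.50752967495356), np.float64(228.92375753651456)) 180.0
[-1 48 52 45 53 52 44  5  0]
[ 1 44 50 44 50 47 51 -2 -1]
[ 2 49 47 49 55 51 57  6  5]
[                  -6                   49                   47
                   51                   52                   50
                   53                    5 -9223372036854775808]
[ 1 48 46 46 49 47 49 -1  3]<stdin>:20: RuntimeWarning: invalid value encountered in cast
```

View pics/ov.png

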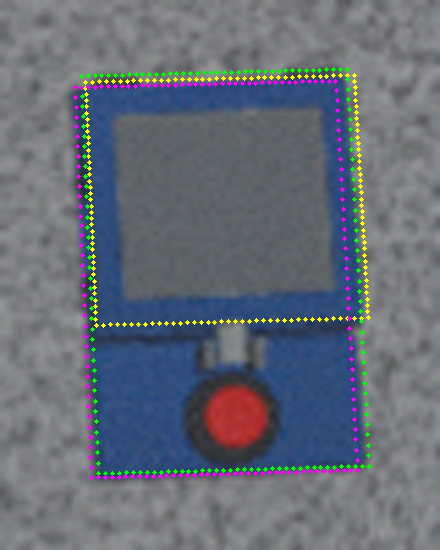

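Run:
```python
from fit import *
t=cv2.imread('pics/top0.png'); hsv=cv2.cvtColor(t,cv2.COLOR_BGR2HSV).astype(int)
m=((hsv[...,0]<8)|(hsv[...,0]>172))&(hsv[...,1]>140); m[:270]=0;m[310:]=0;m[:,:390]=0;m[:,425:]=0
v,u=np.nonzero(m); uv=np.array([u.mean(),v.mean()])
f=lambda q: ((proj('top',[[q[0],q[1],.042]])[0]-uv)**2).sum()
o=minimize(f,[.4,-.229],method='Nelder-Mead',options=dict(xatol=1e-6,fatol=1e-9)); print(o.x,uv)
print(kin.inverse_kinematics([.4,-.229,.3],down(0)) )
s=env.get_state(); print(R.from_quat(np.roll(s['orientation'],-1)).as_matrix().round(2))
for d in range(-180,180,45):
    a=kin.inverse_kinematics([o.x[0]-.006,o.x[1],.2],down(np.radians(d+3))); print(d,None if a is None else np.round(a,2))
```

```text
[ 0.39981375 -0.22939703] [407.33333333 290.1010101 ]
[-0.37589358  0.14650446  0.85214767  2.09189144 -0.13480777  0.95715263
  0.54885763]
[[-0.96  0.29 -0.  ]
 [ 0.29  0.96 -0.  ]
 [-0.   -0.   -1.  ]]
-180 [-0.56  0.62  1.29  2.21 -0.79  0.91 -1.87]
-135 [-0.46  0.46  1.08  2.21 -0.58  0.79 -1.31]
-90 [-0.46  0.46  1.08  2.21 -0.58  0.79 -0.52]
-45 [-0.46  0.46  1.08  2.21 -0.58  0.79  0.27]
0 [-0.32  0.36  0.86  2.2  -0.41  0.74  0.87]
45 [ 0.02  0.28  0.44  2.18 -0.18  0.71  1.41]
90 [-0.47  0.47  1.09  2.21 -0.59  0.8   2.64]
135 [ 1.06  0.36 -0.78  2.12  0.36  0.79  2.46]
```

Run:
```python
from fit import *
th=.055; x,y=.3998-.006,-.2294; q=down(th-np.pi/2)
env.reach([x,y,.20],q); print(env.get_state()['time'])
env.grip(0.0); print(env.get_state()['time'],env.get_state()['opening'])
env.movel([x,y,.126],velocity=.15)
r=env.movel([x,y,.042+.0726-.0075],velocity=.04,stop_force=9); s=env.get_state(); print(r,s['tcp_pos']-np.array([0,0,.0726]),s['force'],s['time'])
env.movel([x-.0,y,.16],velocity=.15)
env.movel([x-.0,y,.25],velocity=.2)
env.reach([.5,0.05,.28],q)
shot('top','top1'); shot('scene','scene1'); print(env.get_state()['time'])
```

```text
3.2583
4.025 -0.000316976361275907
True [ 0.39450852 -0.22964989  0.03596861] [-0.71453184  1.8825344  12.76911077] 5.1417
7.4833
```

View pics/top1.png

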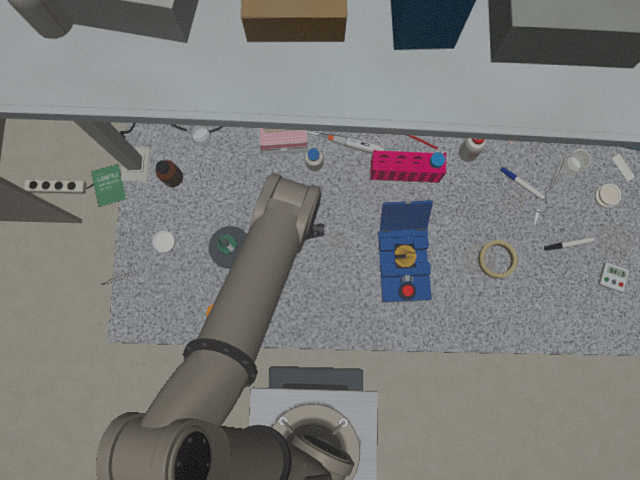

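View pics/scene1.png

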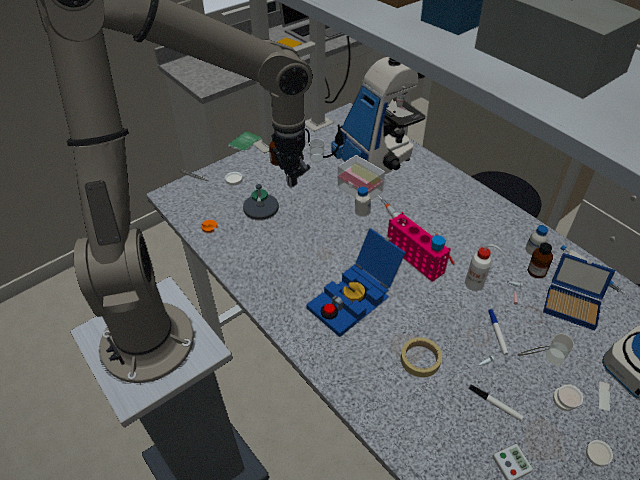

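```bash
cat >> fit.py <<'E'
def ymask(im):
    hsv=cv2.cvtColor(im,cv2.COLOR_BGR2HSV).astype(int)
    return (abs(hsv[...,0]-23)<8)&(hsv[...,1]>90)&(hsv[...,2]>50)
def fit_brass(im,ctr,z,n='top',half=25,starts=None,fixyaw=None):
    u=proj(n,[[*ctr,z]])[0].astype(int); r=(max(u[1]-half,0),u[1]+half,max(u[0]-half,0),u[0]+half); r0,r1,c0,c1=r
    g=ymask(im)[r0:r1,c0:c1].astype(float)
    def fs(q):
        x,y,a=np.array(q)*[.001,.001,.01]
        top=disc(x,y,z,a,.028,.011,.017,-.004)
        md=fill(n,[top],r)
        if n=='scene':
            md=np.maximum(md,fill(n,[disc(x,y,z-k,a,.028,.011,.017,-.004) for k in(.0035,.007,.0105,.014)],r))
        return abs(md-g).sum()
    best=[]; X,Y=np.array(ctr)*1000
    for a in np.radians(starts if starts is not None else np.arange(0,360,45))*100:
        o=minimize(fs,[X,Y,a],method='Nelder-Mead',options=dict(initial_simplex=[[X,Y,a],[X+5,Y,a],[X,Y+5,a],[X,Y,a+25]]))
        best.append((round(o.fun,1),*np.round(o.x[:2],2),round(np.degrees(o.x[2]/100)%360,2)))
    return sorted(best)[:3],g.sum()
E
python3 - <<'E'
from fit import *
t=cv2.imread('pics/top1.png'); s=cv2.imread('pics/scene1.png')
print(fit_brass(t,(.488,-.2245),.036,starts=[60,80,93,110]))
print(fit_brass(s,(.488,-.2245),.036,n='scene',starts=[60,80,93,110]))
a=cv2.resize(t[195:305,370:440],None,fx=5,fy=5,interpolation=cv2.INTER_CUBIC)
b=cv2.resize(s[225:335,300:390],None,fx=5,fy=5,interpolation=cv2.INTER_CUBIC)
cv2.imwrite('pics/z3.png',np.hstack([a,b]))
W=cloud('top',np.load('pics/top1.npy')); m=ymask(t);m[:240]=0;m[275:]=0;m[:,:385]=0;m[:,425:]=0
print(np.nanmedian(W[m],0),np.nanmean(W[m],0),m.sum())
W=cloud('scene',np.load('pics/scene1.npy')); m=ymask(s);m[:270]=0;m[310:]=0;m[:,:335]=0;m[:,375:]=0
print(np.nanmedian(W[m],0),m.sum())
E
```

```text
([(np.float64(27.7), np.float64(487.58), np.float64(-223.02), np.float64(97.75)), (np.float64(27.8), np.float64(487.54), np.float64(-222.69), np.float64(97.93)), (np.float64(28.0), np.float64(487.43), np.float64(-222.99), np.float64(98.1))], np.float64(346.0))
([(np.float64(46.6), np.float64(491.19), np.float64(-219.09), np.float64(95.11)), (np.float64(46.6), np.float64(491.22), np.float64(-219.12), np.float64(95.13)), (np.float64(46.7), np.float64(491.3), np.float64(-219.25), np.float64(96.19))], np.float64(305.0))
[ 0.48888713 -0.22605344  0.03648585] [ 0.48757943 -0.22476002  0.03595102] 346
[ 0.4911644  -0.22437692  0.03588443] 305
```

View pics/z3.png

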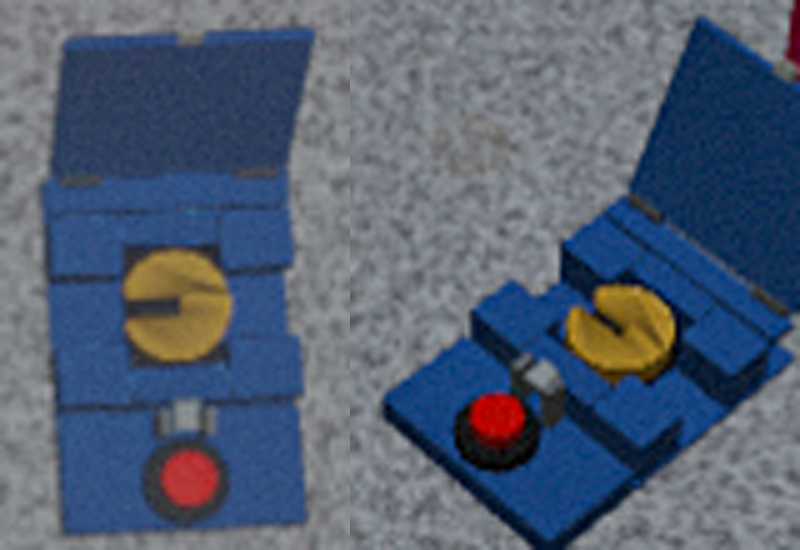

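Run:
```python
from fit import *
th=.065; q=down(th-np.pi/2)
env.grip(.058)
env.movel([.5,0,.09],velocity=.2,rot=q)
r=env.movel([.5,0,.055],velocity=.03,stop_force=4); s=env.get_state(); print(r,s['tcp_pos'],s['force'],s['opening'],s['time'])
env.movel([.5,0,.10],velocity=.2)
print(env.get_state()['time'])
```

```text
True [ 4.99966499e-01 -5.36617079e-05  6.80488587e-02] [-1.08357251  1.40327134  9.98170447] 0.05798052037180209 9.9583
10.2667
```

```bash
python3 - <<'E'
from fit import *
th=.065; q=down(th-np.pi/2); x,y=.4877,-.2232
env.movel([.5,0,.13],velocity=.3)
env.movel([x,y,.15],velocity=.25,rot=q)
env.grip(.080)
r=env.movel([x,y,.092],velocity=.08,stop_force=8); s=env.get_state(); print(r,s['tcp_pos'],s['force'],s['time'])
env.grip(.045,30); s=env.get_state(); print(s['opening'],s['force'],s['time'])
env.movel([x,y,.135],velocity=.06); s=env.get_state(); print(s['opening'],s['force'],s['time'])
shot('top','top2'); shot('scene','scene2')
E
python3 -c "
import cv2,numpy as np
s=cv2.imread('pics/scene2.png');cv2.imwrite('pics/z4.png',cv2.resize(s[200:340,290:430],None,fx=4,fy=4))"
```

```text
False [ 0.48783178 -0.22348596  0.09222143] [ 0.15719299 -0.34328081 -0.23574366] 12.7917
0.05306749656287959 [-0.85216618  2.14669401  5.47487369] 13.1667
0.05259266275380376 [-0.75390024 -0.2223259  -2.93542574] 14.0333
```

View pics/z4.png

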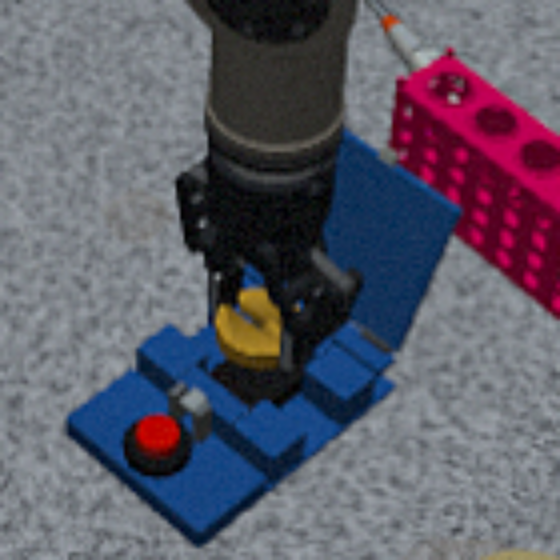

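Run:
```python
from fit import *
th=.065; q=down(th-np.pi/2)
env.movel([.5,0,.12],velocity=.2); 
env.movel([.5,0,.078],velocity=.12)
r=env.movel([.5,0,.064],velocity=.03,stop_force=3); s=env.get_state(); print(r,s['tcp_pos'],s['force'],s['time'])
env.grip(.078); 
env.movel([.5,0,.16],velocity=.25)
q2=down(th); print(np.round(kin.inverse_kinematics([.5,-.12,.2],q2),2))
env.reach([.46,-.13,.22],q2)
t,_=shot('top','top3'); s,_=shot('scene','scene3'); print(env.get_state()['time'])
print(fit_brass(t,(.5,0),.014)); print(fit_brass(s,(.5,0),.014,n='scene'))
b,g=fit_steel(t); print(b[:2],g)
a=cv2.resize(t[190:310,230:410],None,fx=4,fy=4,interpolation=cv2.INTER_CUBIC); cv2.imwrite('pics/z5.png',a)
```

```text
True [5.00732671e-01 1.97551186e-05 7.04073290e-02] [0.33214779 0.45762624 0.56731659] 16.25
[-0.32  0.39  0.54  2.06 -0.28  0.77  0.46]
18.5083
([(np.float64(29.7), np.float64(499.8), np.float64(-2.18), np.float64(93.98)), (np.float64(29.7), np.float64(499.85), np.float64(-2.04), np.float64(95.03)), (np.float64(29.8), np.float64(499.72), np.float64(-2.17), np.float64(93.35))], np.float64(302.0))
([(np.float64(137.4), np.float64(503.32), np.float64(1.84), np.float64(52.07)), (np.float64(137.5), np.float64(502.8), np.float64(1.23), np.float64(51.1)), (np.float64(138.3), np.float64(503.32), np.float64(1.68), np.float64(43.82))], np.float64(122.0))
[(np.float64(33.421875), np.float64(501.17356669079004), np.float64(223.44742956272114), np.float64(226.4566119807295)), (np.float64(33.515625), np.float64(501.3641160313207), np.float64(223.24934598174096), np.float64(224.65471324417095))] 176.0
```

View pics/z5.png

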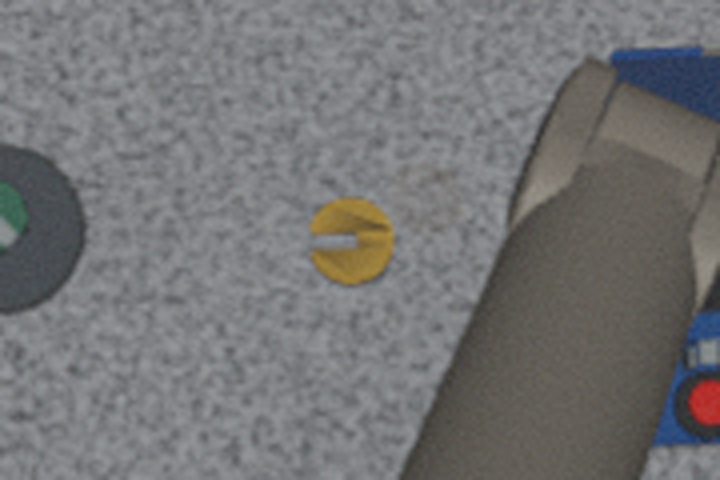

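View pics/scene3.png

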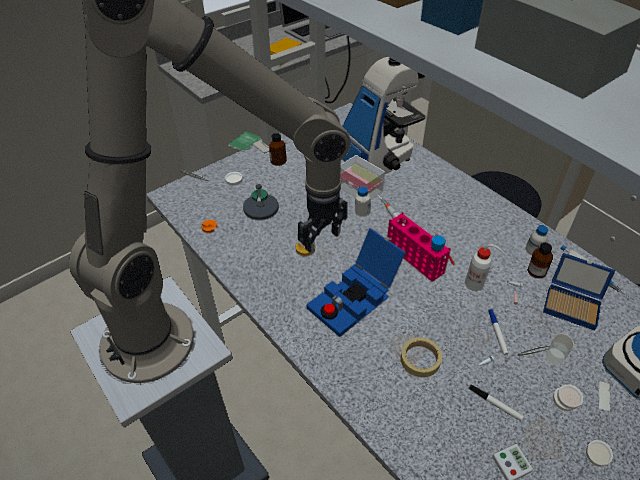

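Run:
```python
from fit import *
j=np.radians(3.85); q=down(j)
env.movel([.5003,-.0008,.13],velocity=.3,rot=q)
r=env.movel([.5003,-.0008,.0695],velocity=.1,stop_force=8); s=env.get_state(); print(r,s['tcp_pos'],s['force'],s['time'])
env.grip(.045,40); s=env.get_state(); print(s['opening'],s['force'],s['tcp_pos'],s['time'])
env.movel([.5003,-.0008,.16],velocity=.15)
m=np.radians(47.2); H=np.array([.5012,.2233]); d=np.array([np.cos(m),np.sin(m)])
P=H-.062*d; 
env.movel([*P,.16],velocity=.2,rot=down(m-np.pi/2))
env.movel([*P,.1345],velocity=.15)
s=env.get_state(); print(s['opening'],s['force'],s['tcp_pos'],s['time'],s['qpos'])
shot('top','top4'); sc,_=shot('scene','scene4')
cv2.imwrite('pics/z6.png',cv2.resize(sc[150:240,200:320],None,fx=6,fy=6,interpolation=cv2.INTER_CUBIC))
```

```text
False [ 0.50058896 -0.00120119  0.06990079] [ 0.27852911  0.27503041 -0.24242984] 19.9583
0.05407093284592887 [-0.50284833  0.11057407  7.09232178] [ 0.50091024 -0.0008176   0.0705142 ] 20.3083
0.05412707185607782 [-0.09705073 -0.30244577 -2.35385381] [0.45882912 0.17647671 0.13413238] 22.4417 [-1.04003343  0.52415648  0.69357751  2.1563233  -0.5591609   0.6464275
 -0.70093624]
```

View pics/z6.png

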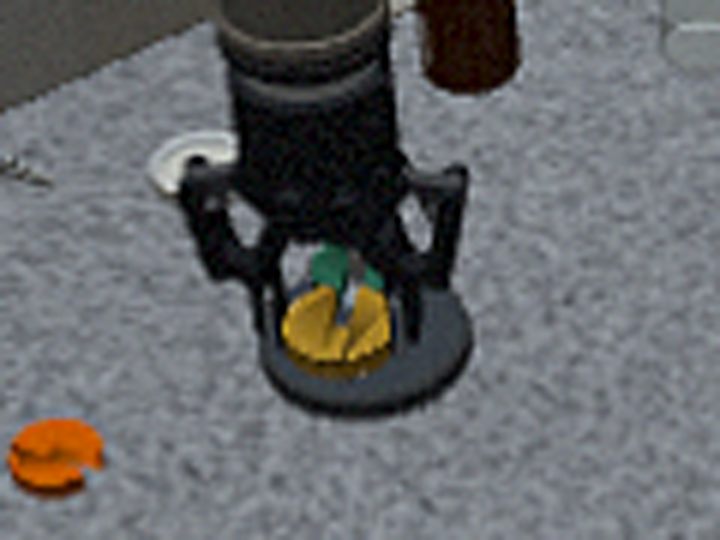

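View pics/top4.png

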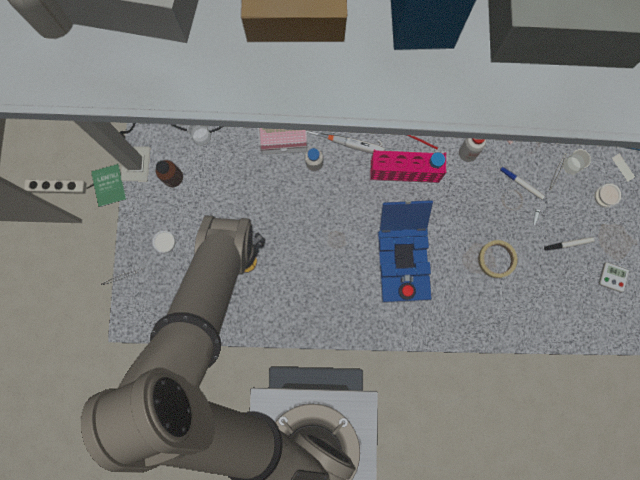

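Run:
```python
from fit import *
s0=cv2.imread('pics/scene0.png'); s4=cv2.imread('pics/scene4.png')
m=np.radians(47.2); lat=np.array([-np.sin(m),np.cos(m)]); d=np.array([np.cos(m),np.sin(m)])
print(fit_brass(s4,(.4588,.1765),.0785,n='scene',starts=[30,47,65],half=20))
hsv=cv2.cvtColor(s0,cv2.COLOR_BGR2HSV).astype(int)
r=(175,225,235,285); r0,r1,c0,c1=r
g=((abs(hsv[...,0]-75)<22)&(hsv[...,1]>70))[r0:r1,c0:c1].astype(float)
def fs(q):
    x,y,a=np.array(q)*[.001,.001,.01]
    md=fill('scene',[disc(x,y,.048+k,a,.024,.011,.011,-.004) for k in(0,.004,.008,.012)],r)
    # stem+cap occlude
    hull=np.vstack([circ(x,y,z,.004) for z in(.060,.084)]); u=proj('scene',hull).astype(np.float32); st=fill('scene',[hull[cv2.convexHull(u,returnPoints=False)[:,0]]],r)
    hull=np.vstack([circ(x,y,z,.009) for z in(.084,.092)]); u=proj('scene',hull).astype(np.float32); st=np.maximum(st,fill('scene',[hull[cv2.convexHull(u,returnPoints=False)[:,0]]],r))
    return abs(np.clip(md-st,0,1)-g).sum()
for a in (210,227,245):
    a=np.radians(a)*100;X,Y=501,223
    o=minimize(fs,[X,Y,a],method='Nelder-Mead',options=dict(initial_simplex=[[X,Y,a],[X+5,Y,a],[X,Y+5,a],[X,Y,a+25]]))
    print(o.fun,g.sum(),o.x[:2],np.degrees(o.x[2]/100))
# foot: dark mask in scene0 fit
gray=s0.max(2).astype(float); 
# cap centroid
for v in range(183,200): print(v,gray[v,248:272].astype(int))
H=[.5012,.2233]; print('pred cap top',proj('scene',[[*H,.092],[*H,.088],[*H,.072],[*H,.06],[*H,.018]]).round(2))
print('1mm lateral px',proj('scene',[[*(np.array(H)+lat*.001),.072]])-proj('scene',[[*H,.072]]))
```

```text
([(np.float64(31.5), np.float64(461.97), np.float64(179.54), np.float64(45.98)), (np.float64(31.7), np.float64(461.71), np.float64(179.24), np.float64(46.08)), (np.float64(31.8), np.float64(461.65), np.float64(179.23), np.float64(45.74))], np.float64(212.0))
43.421875 137.0 [504.00649439 228.5013337 ] 233.24155855822184
43.75 137.0 [503.72551446 228.22518916] 232.70492557370304
43.4375 137.0 [503.81967439 228.41913751] 233.97962677200255
183 [147 135 121 117 110 124 128 121 115 114 134 135 136 136 134 122 131 135
 133 139 115 132 128 136]
184 [149 135 129 115 113 123 131 140 103  94  56  70  92 122 120 113 137 145
 135 112 111 119 123 138]
185 [132 136 131 135 129 131 140 117  66  60  70  59  54  92 138 133 114 116
 146 148 149 126 129 133]
186 [131 127 128 135 129 138 146 105  60  66  68  62  57  43 141 126 105 118
 124 145 142 107 122 137]
187 [123 116 123 129 127 126 151 125  40  50  51  55  19  52 146 153 135 135
 125 112 119 112 116 125]
188 [118 116 129 129 115 111 136 159  52  38  17   7  36 104 138 134 143 152
 145 120 114 117 115 115]
189 [120 117 127 130 140 133 130 147 120
[... 534 characters left out ...]
9  91  86  88  94
  94  38 104 116 101 107]
195 [111 128 128  72  88  90  89  87  82  55  56  56  52  95  90  88  86  96
  82  31  60  67  63 105]
196 [131 127  88  87  85  90  91  93  91  31  82  57  67  88  93  92  90 103
  14  33  67  62  70  61]
197 [128  86  65  70  20  68  87  91  91  34 118  95  93  96  91  83  85   9
  22  50  70  72  69  65]
198 [ 61  60  64  74  34  32  45  85  53  70 157 157 101  98  67  17  30  29
  29  71  66  65  67  64]
199 [ 61  72  65  66  51  34  34  22  32 115 153 155 130  22  26  26  40  41
  63  73  69  65  66  68]
pred cap top [[258.23 186.33]
 [258.35 187.37]
 [258.8  191.46]
 [259.14 194.5 ]
 [260.29 204.88]]
1mm lateral px [[-0.32807697 -0.01188622]]
```

```bash
cat > slide.py <<'E'
from fit import *
m=np.radians(48.5); d=np.array([np.cos(m),np.sin(m)]); lat=np.array([-d[1],d[0]]); H=np.array([.5012,.2233])
q=down(m-np.pi/2)
def rep(tag):
    s=env.get_state(); p=np.array(s['tcp_pos']); f=np.array(s['force']); e=p[:2]-H
    print(tag,'along %.2f lat %.2f z %.2f'%(e@d*1e3,e@lat*1e3,p[2]*1e3),'F along %.1f lat %.1f z %.1f'%(f[:2]@d,f[:2]@lat,f[2]),'op %.4f t %.1f'%(s['opening'],s['time'])); return p
def go(t,l,z,v,sf,bias):
    xy=H+l*lat+t*d+bias[:2]; return env.movel([*xy,z+bias[2]],velocity=v,rot=q,stop_force=sf)
E
python3 - <<'E'
from slide import *
b=np.array([.0003,.0013,.0004])
go(-.060,.0005,.1350,.05,None,b); p=rep('a')
e=(H+.0005*lat-.060*d)-p[:2]; b=b+np.array([*e,.1350-p[2]]); np.save('b.npy',b); print(b)
r=go(-.036,.0005,.1350,.05,3,b); rep('b %s'%r)
if not r:
    r=go(-.008,.0005,.1350,.04,3,b); rep('c %s'%r)
sc,_=shot('scene','scene5')
cv2.imwrite('pics/z7.png',cv2.resize(sc[150:240,200:320],None,fx=6,fy=6,interpolation=cv2.INTER_CUBIC))
E
```

```text
a along -58.19 lat 1.00 z 135.97 F along -0.5 lat 0.3 z -2.9 op 0.0542 t 22.8
[-0.00053021 -0.00038787 -0.00056532]
b False along -36.69 lat 0.64 z 134.30 F along 0.4 lat -0.2 z -2.7 op 0.0544 t 23.4
c False along -8.96 lat 0.62 z 134.34 F along -0.4 lat -0.5 z -4.3 op 0.0542 t 24.2
```

View pics/z7.png

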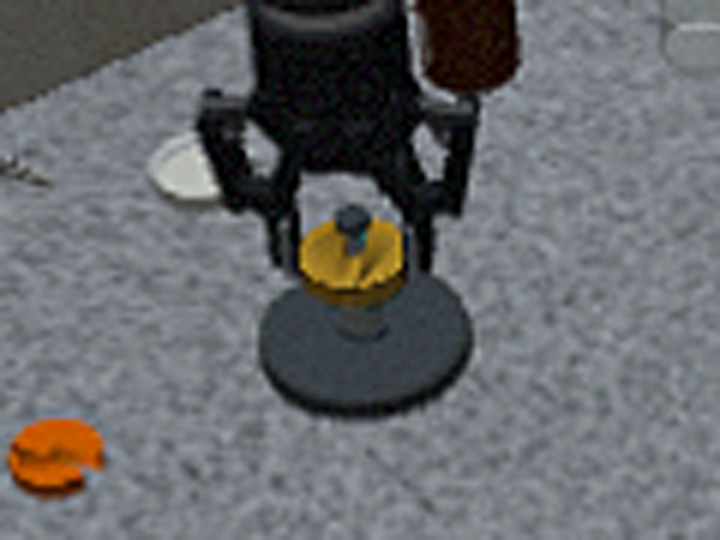

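Run:
```python
from slide import *
b=np.load('b.npy'); rep('0')
r=go(.008,.0005,.1350,.015,2.5,b); rep('d %s'%r)
sc,_=shot('scene','scene6')
cv2.imwrite('pics/z8.png',cv2.resize(sc[150:240,200:320],None,fx=6,fy=6,interpolation=cv2.INTER_CUBIC))
rep('e')
```

```text
0 along -9.01 lat 0.60 z 134.35 F along -0.1 lat -0.5 z -3.6 op 0.0540 t 24.3
d True along 1.78 lat 1.05 z 133.69 F along -0.5 lat 0.5 z -3.3 op 0.0546 t 25.0
e along 1.52 lat 1.23 z 133.44 F along 0.6 lat 1.0 z -3.1 op 0.0538 t 25.1
```

View pics/z8.png

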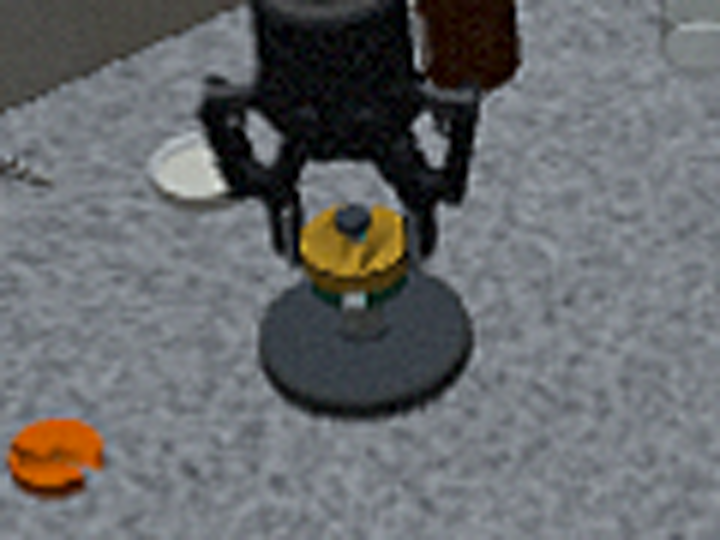

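Run:
```python
from slide import *
b=np.load('b.npy'); env.dwell(.2); rep('0')
r=go(.010,.0008,.1348,.010,2.5,b); rep('d %s'%r)
env.dwell(.15); rep('e')
```

```text
0 along 1.21 lat 1.38 z 133.22 F along 0.5 lat -0.9 z -3.5 op 0.0539 t 25.3
d True along 1.87 lat 1.62 z 132.77 F along 0.2 lat -0.5 z -2.6 op 0.0542 t 25.6
e along 1.39 lat 1.95 z 132.27 F along 0.2 lat 0.2 z -3.0 op 0.0543 t 25.8
```

Run:
```python
from slide import *
for i in range(3):
    env.dwell(.15); rep(i)
s=env.get_state(); print(s['joint_velocities'],R.from_quat(np.roll(s['orientation'],-1)).as_matrix().round(3), s['torque'])
sc,_=shot('scene','scene7')
cv2.imwrite('pics/z9.png',cv2.resize(sc[150:240,200:320],None,fx=6,fy=6,interpolation=cv2.INTER_CUBIC))
```

```text
0 along 1.40 lat 1.90 z 132.27 F along 0.0 lat -0.2 z -3.6 op 0.0545 t 25.9
1 along 1.45 lat 1.77 z 132.39 F along -0.3 lat -0.3 z -2.7 op 0.0543 t 26.1
2 along 1.51 lat 1.76 z 132.45 F along -0.3 lat -0.2 z -2.9 op 0.0539 t 26.2
[ 0.00100752 -0.0004703   0.00226402 -0.00056019 -0.00055845  0.0012636
 -0.00113978] [[ 0.662  0.749 -0.005]
 [ 0.749 -0.662 -0.003]
 [-0.006 -0.002 -1.   ]] [ 0.05021887 -0.01428877  0.00885018]
```

View pics/z9.png

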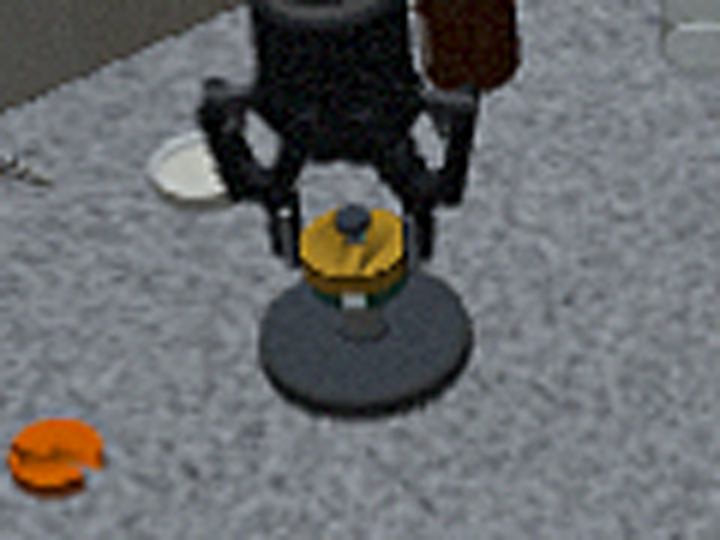

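Run:
```python
from slide import *
b=np.load('b.npy'); s=env.get_state(); p=np.array(s['tcp_pos'])
r=go(.010,.0006,.1350,.012,4,b); rep('d %s'%r)
env.dwell(.1); rep('e')
sc,_=shot('scene','scene8'); z=env.get_state()['tcp_pos'][2]-.0565
print(fit_brass(sc,(.502,.226),z,n='scene',starts=[40,50],half=20))
```

```text
d True along 2.06 lat 1.99 z 132.02 F along 0.6 lat 0.6 z -2.1 op 0.0543 t 26.6
e along 1.65 lat 2.31 z 131.59 F along 0.2 lat -0.0 z -4.3 op 0.0539 t 26.8
([(np.float64(38.6), np.float64(503.39), np.float64(228.2), np.float64(52.43)), (np.float64(39.0), np.float64(502.82), np.float64(227.93), np.float64(53.51))], np.float64(184.0))
```

Run:
```python
from slide import *
b=np.load('b.npy')
r=go(.0016,.0018,.1265,.012,3,b); rep('d %s'%r); env.dwell(.2); rep('e')
sc,_=shot('scene','scene9')
cv2.imwrite('pics/z10.png',cv2.resize(sc[150:240,200:320],None,fx=6,fy=6,interpolation=cv2.INTER_CUBIC))
```

```text
d True along 1.50 lat 2.24 z 130.63 F along 0.2 lat 0.5 z 5.7 op 0.0543 t 27.1
e along 1.51 lat 2.25 z 130.62 F along -1.0 lat -0.1 z 6.2 op 0.0542 t 27.2
```

View pics/z10.png

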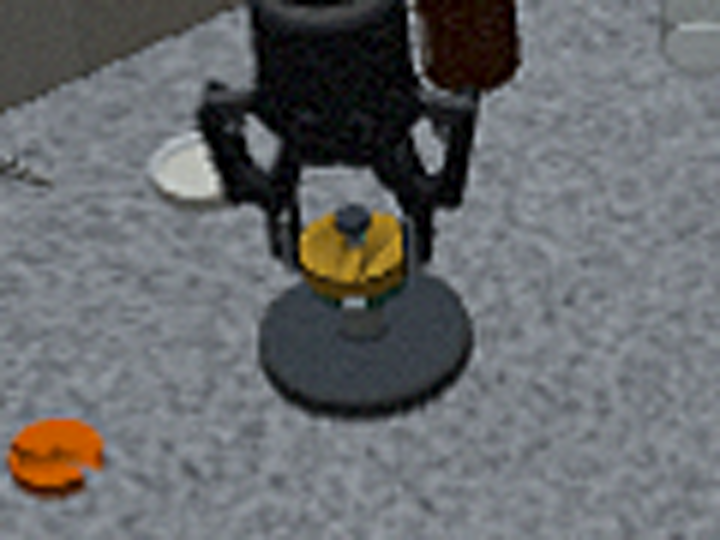

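Run:
```python
from slide import *
env.grip(.060); env.grip(.072); p=rep('open')
env.movel([p[0],p[1],.20],velocity=.1); rep('up')
env.movel([.46,-.06,.28],velocity=.25)
t,_=shot('top','top10'); sc,_=shot('scene','scene10'); rep('end')
print(fit_brass(t,(.502,.225),.074)); print(fit_brass(sc,(.503,.226),.074,n='scene',starts=[30,50,70],half=20))
a=cv2.resize(t[215:280,195:265],None,fx=6,fy=6,interpolation=cv2.INTER_CUBIC)
c=cv2.resize(sc[175:225,235:285],None,fx=7.8,fy=7.8,interpolation=cv2.INTER_CUBIC)
o=np.zeros((390,812,3),np.uint8);o[:,:a.shape[1]]=a[:390];o[:c.shape[0],422:422+c.shape[1]]=c[:390];cv2.imwrite('pics/z11.png',o[:,:800])
def foot(im):
    hsv=cv2.cvtColor(im,cv2.COLOR_BGR2HSV).astype(int); v=cv2.GaussianBlur(im.max(2),(3,3),0)
    r=(215,280,195,265); g=(v[215:280,195:265]<95)|(ymask(im)|((abs(hsv[...,0]-75)<22)&(hsv[...,1]>60)))[215:280,195:265]
    g=g.astype(np.uint8); h=max(cv2.findContours(g,cv2.RETR_EXTERNAL,cv2.CHAIN_APPROX_NONE)[0],key=cv2.contourArea); return cv2.fitEllipse(h)
print(foot(cv2.imread('pics/top0.png')),foot(t))
```

```text
open along 0.73 lat 2.72 z 129.77 F along 0.4 lat -1.0 z -0.4 op 0.0718 t 27.8
up along 0.51 lat 3.04 z 199.63 F along 0.6 lat -0.3 z -0.1 op 0.0721 t 28.7
end along -238.50 lat -156.09 z 279.57 F along 0.7 lat -0.6 z -0.7 op 0.0725 t 30.1
([(np.float64(31.4), np.float64(499.78), np.float64(223.22), np.float64(49.12)), (np.float64(31.4), np.float64(499.81), np.float64(223.48), np.float64(48.09)), (np.float64(31.4), np.float64(499.84), np.float64(222.96), np.float64(49.81))], np.float64(337.0))
([(np.float64(32.7), np.float64(503.02), np.float64(227.83), np.float64(52.25)), (np.float64(32.8), np.float64(502.86), np.float64(227.92), np.float64(51.21)), (np.float64(32.9), np.float64(502.67), np.float64(228.03), np.float64(51.01))], np.float64(192.0))
((34.69949722290039, 31.99181365966797), (41.157562255859375, 41.84196472167969), 48.15875244140625) ((34.60980987548828, 32.06637954711914), (40.69125747680664, 41.38652038574219), 63.11220932006836)
```

View pics/z11.png

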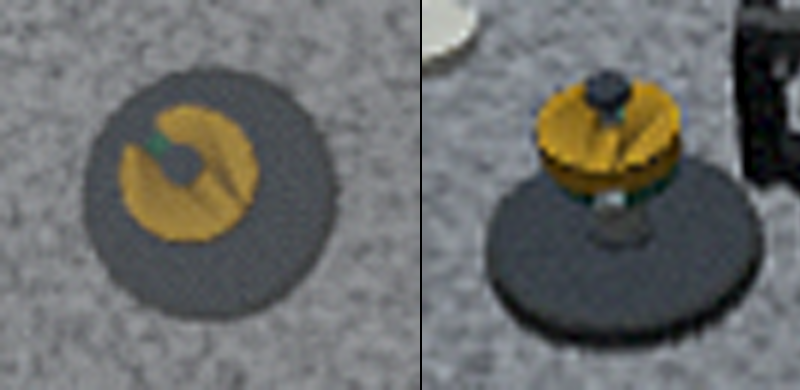

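View pics/scene10.png

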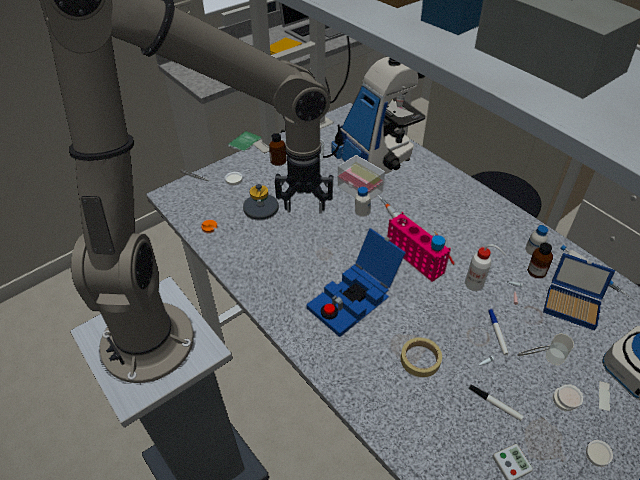

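Run:
```python
from fit import *
for n in('top','scene'):
    im=cv2.imread(f'pics/{n}10.png'); W=cloud(n,np.load(f'pics/{n}10.npy')); m=ymask(im); m&=(abs(W[...,0]-.5)<.04)&(abs(W[...,1]-.225)<.04)&(W[...,2]>.067)
    P=W[m]; A=np.column_stack([P[:,:2]-P[:,:2].mean(0),np.ones(len(P))]); print(n,len(P),np.median(P[:,2]),np.linalg.lstsq(A,P[:,2],rcond=None)[0])
job.job_done(); print(env.get_state()['time'])
```

```text
top 328 0.07369817619327965 [-0.00075062  0.01614422  0.07420532]
scene 169 0.0742029899844934 [-0.00399143  0.01876513  0.0741863 ]
the job is handed in; nothing more can be done
the job is handed in; nothing more can be done
```

I pressed the release button and the lid opened fully. I then lifted out the brass mass, set it down on the bench and gripped it again across its slot. Finally I slid it under the hanger's cap until it touched the stem, and lowered it onto the green mass. The job was handed in at about 30 s of robot time, with the gripper well clear of everything.

**What the last checks showed**
- **Seated and flat:** the brass top is at 74 mm from both cameras, which is what fully home should give. Its fitted tilt is under 0.02 (about 1°).
- **Slot direction:** the brass slot points at about 49° and the green one was at 227–228° (top camera), so they are opposite to within a couple of degrees. The scene camera gave 52° for the brass and 233° for the green.
- **Position on the stem:** the brass centre fits within about 1.2 mm of the green mass's earlier fit.
- **Hanger:** its foot moved by less than 0.1 pixel between the first and last pictures. The bottles, petri dish and tape roll look untouched.

**What disagreed or stayed uncertain**
- The two cameras differ by 3–5 mm in absolute position, so I relied on contact force for the final slide.
- The slide stopped three times at 1.8–2.1 mm along its path, which I took as the slot bottom touching the stem. The force read just after each stop was back at noise level. The arm sat about 0.5 mm back from there when I lowered the mass, so a gap of up to about 0.5 mm at the slot bottom is possible.
- I could not see the slot bottom directly, because the cap hides it from above.

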